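Set the alignment laser's attenuator by clicks and zero the receiver

ROBOT

A 6-joint arm with a two-finger parallel gripper is mounted at the origin on a cart in front of the work surface, level with it; the furniture and walls round the work are solid. World frame = base frame: x ahead of the robot, y to its left, z up, the work surface at z = 0. Lengths are in m, angles in rad, forces in N, time in s.
With the tool pointing down it reaches from about 0.35 to 0.775 m from the base axis. Payload 5.5 kg.
Tool frame: the origin (TCP) lies midway between the tips of the shut fingers; the grasp point (between the pads) lies 19 mm behind it; z points along the fingers, y is the direction in which the jaws open and shut (so a half turn about z gives the same grasp; the last joint's range is limited). The gripper opens to 85 mm and grips with 20 to 120 N. Pads are 22 mm wide; open, the fingers measure 114 mm over their backs; the gripper's body (76 mm by 85 mm) begins 54 mm behind the grasp point. The pads swing forward as they close: fully open they stand 13 mm farther back than shut.
Start: joints at [1.16, 0.313, 0.046, 1.304, 0, 1.431], TCP at [0.154, 0.554, 0.231] pointing down, gripper open.
Joint ranges: [-2.76, 2.76], [-0.86, 1.69], [-1.03, 1.26], [-2.2, 2.34], [-1.47, 1.5], [-3.14, 3.14]. Speed limits (rad/s): [2.57, 2.57, 3.14, 3.14, 3.14, 3.14].

INTERFACE

Orientations are given as a rotation vector (axis times angle).
In Python, from cell import * gives the robot as it stands.
- The arm moves only by the tool send_rows, never from a script. Its argument "targets" is a list of rows, each a list of 3 entries, a list of its own where there are three numbers: the shift along the tool's x, y, z in cm, then the turn, a rotation vector about the tool's x, y, z in rad, then the opening, from 0 (shut) to 1 (fully open). A call has 1 to 5 rows; each row shifts and turns the commanded pose from where the row before left it, along the tool's axes as they then stand; what a row does not reach is not made up. A row lasts 1/10 s, in which the tool goes at most 50 mm and 8.59 degrees, less where a joint would pass 70% of its speed; a pose out of reach is approached as far as the arm can. A call with a gripper value outside its range is refused whole. The fingers move at their own pace and stop on an object; the grip force is fixed at half the most. Time passes only in rows, so rows that do not move let the fingers close. It gives the time, the measured TCP pose, the force and the opening at its end, in the units of the state.
- read_state(): the state, without advancing time (a new reading comes with each control period).
- snapshot(name): name is "scene" or "top" or "wrist"; returns the picture (420x560x3 uint8, red, green, blue); there is no depth.
- camera_info(name): a dict with "fx", "fy", "cx", "cy" (pixels), "T" (4x4, takes a point from camera to world coordinates); the wrist camera has in their place "mount" (4x4, takes a point from camera to tool coordinates, whose origin is the TCP and whose axes are the flange's). Camera axes: x right, y down, z forward; pixel columns grow to the right and rows downward; lengths in m; the calibration is good to about 2 mm. A picture is of the moment at which its call begins: read the wrist's pose just before it. camera_info takes no time and is no camera call.
- sign_off(): hands the job in, once; it reports no verdict.
Trained networks look in the newest picture that a camera, given by its name, has taken for a name from the list of things; names that differ only in an ending like _2 or _b are one class to them, and where a whole thing is asked for, a point or a joint stands for the part that bears it (a point fixed in the world has none). Each returns a list of dicts, best first, with "p" (0 to 1); they miss things now and then, are a little off and sometimes report something else, mostly with a low value. They report only what shows in the picture. A call takes as long as a camera call. They do not tell look-alikes from the thing itself.
- silhouettes(camera, name): "region" (420x560 bool, what is visible of it) and "box" ([left, top, right, bottom] in pixels, round what is visible of it).
- mark_of(camera, name): "point" ([column, row] in pixels: a listed point, or the origin of a listed thing).
The state is a dict: "time_s": time; "joints": joint angles; "joint_vel": joint speeds; "tau": joint torques, N m; "position": TCP position; "ee_rot": TCP orientation; "wrist_force": force on the tool from outside, world axes, zero at the start; "torque": the same for the moment, N m; "finger_gap": finger opening in m.
Only numpy, scipy, OpenCV 4.12 (cv2) and the standard library are available. Lean on these libraries where they do the work, as an engineer would, in place of code of your own. Each camera call takes 0.05 s, during which the arm holds its last target.

TASK

The alignment laser on the granite plate is still shut off by its attenuator lever. With a fingertip, push the orange lever along its slot toward the beam end, counting the clicks, and leave it sitting in the third one without ever running on into the fourth, which would blind the receiver; only then press the blue zero key on top of the receiver fully down and let it come back up. Push only: the laser, the receiver and the things around them must not be shoved out of place or lifted.

Things in the scene. Friction and masses are not known exactly. Their poses are not given: they have to be found in the camera images.
- laser_head: Alignment laser: silver-grey box, black ends, dark sole plate, standing loose on the granite (about 3 kg). 217 mm long, 86 mm wide at the sole, flat top deck 72 mm above the granite. Origin: centre of its underside; +x is the way the beam leaves (end with round dark tube, x = +117 mm; rear end x = -105 mm), z up. The orange lever slides along x in a slot on the deck's middle line.
- lever_tip (a point): Centre of the lever's orange thumb piece, 18 mm above the deck. The thumb piece is 10 mm long along the slot (laser_head x), 26 mm wide across it and 20 mm tall (from 80 to 100 mm above the granite), on a steel stem. It starts somewhere in the smooth run at the shut end.
- slot_shut (a point): Shut end of the lever's slot, on the deck's middle line: the lever's centre stands above it when fully shut. From here the lever goes toward +x of laser_head: first 18 mm of smooth run (red bars beside the slot, under 1.5 N), then five detents 16 mm apart, each marked by a pair of white ticks, at 34, 50, 66, 82 and 98 mm from this point; the third is at 66 mm.
- slot_end (a point): Far end of the lever's travel, on the deck, 98 mm from slot_shut. Feel: leaving the smooth run or a detent the push rises at once to about 5 to 7 N, holds for some 4 mm, fades to nothing 8 mm on where a sprung ball tops a tooth, and the lever then runs ahead by itself, 8 mm, into the next detent: a click. Let go well off a tooth's top it centres itself; within 2 mm of the top it can hang there.
- receiver: Receiver: grey box with black cheeks on a dark sole, 62 x 78 mm and 78 mm tall, standing loose (about 1 kg) in the beam beyond the laser's tube, its round window toward the laser. Origin: centre of its underside; -x looks at the laser, z up.
- zero_key_top (a point): Centre of the top face of the blue zero key on the receiver: round, 20 mm across, standing 9 mm proud of a 36 mm round black collar; its top is 99 mm above the granite. It is pressed straight down.
- zero_key (a joint): Travel of the zero key in m: 0 up, 0.005 fully down; springs back; about 1.2 N to start and 4 N fully down.
- loupe: Bystander, loose: black eye loupe, 34 mm across, 30 mm tall. Origin at the centre of its underside. To be left alone.
- bracket: Bystander, loose: milled aluminium L-bracket, 51 x 67 x 42 mm. Origin at the centre of its underside. To be left alone.
- gauge_a: Bystander, loose: steel gauge block, 19 x 36 x 30 mm tall. Origin at the centre of its underside. To be left alone.
- gauge_b: Bystander, loose: steel gauge block, 36 x 15 x 12 mm tall. Origin at the centre of its underside. To be left alone.
- bearing_a: Bystander, loose: ball bearing, 35 mm across, 11 mm tall. Origin at the centre of its underside. To be left alone.
- marker_pen: Bystander, loose: felt marker lying down, 130 mm long. Origin at the centre of its underside. To be left alone.
Not all that is in view belongs to the job. Several things have the shape of the receiver; the one meant has the colours described above.

How it is judged:
By the outcome, as a careful person would: the job done as asked, in the order asked, and still so for the second after the job is handed in, with the robot touching nothing.
It also fails if it takes over 59 s, if anything falls off the work surface, if the arm or the gripper's body presses on something with over 40 N, if the wrist force passes 120 N, or if a joint passes its speed limit or range.

## Working session

There is one attempt and no reset: what is moved stays moved. The work goes in short steps, Python scripts to look and compute and a tool call to move; the robot and the scene stay as the last step left them, time stands still between calls to the robot, and variables do not carry over. Pictures are saved under pics/ and viewed, and the job is handed in when it is done.

Besides the shell and the picture viewer there is one more tool, called after "Emit:" by a JSON object that holds its "method" and its "body", one argument or row to a line. send_rows: Moves the arm, as the interface text tells. Its arguments: {"type":"object","properties":{"targets":{"type":"array"}},"required":["targets"]}

```bash
mkdir -p pics; ls; python3 - <<'E'
from cell import *
import cv2
s=read_state(); print({k:s[k] for k in ("time_s","position","ee_rot","wrist_force","finger_gap")})
for n in ("scene","top","wrist"):
    im=snapshot(n); cv2.imwrite(f"pics/{n}0.png",im[:,:,::-1])
    c=camera_info(n); print(n,{k:(v.round(4).tolist() if hasattr(v,'round') and hasattr(v,'tolist') else v) for k,v in c.items()})
E
```

```text
pics
{'time_s': 0.0, 'position': array([0.15363469, 0.5535772 , 0.23041145]), 'ee_rot': array([-4.24036260e-01, -3.11235749e+00,  2.73493957e-03]), 'wrist_force': array([-1.07029386, -1.21295852, -0.22983974]), 'finger_gap': 0.08538645904175685}
scene {'fx': 448.0048827252289, 'fy': 448.0048827252289, 'cx': 278.09157369811015, 'cy': 211.16465216701775, 'T': [[-0.909, -0.1965, 0.3675, 0.2301], [-0.4167, 0.4208, -0.8058, 0.5264], [0.0037, -0.8856, -0.4644, 0.4798], [0.0, 0.0, 0.0, 1.0]]}
top {'fx': 387.3469433872171, 'fy': 387.3469433872171, 'cx': 280.4990365257012, 'cy': 213.68605685263964, 'T': [[-0.0123, -0.9893, 0.1453, 0.4344], [-0.9999, 0.0125, 0.0, -0.1532], [-0.0018, -0.1453, -0.9894, 0.9476], [0.0, 0.0, 0.0, 1.0]]}
wrist {'fx': 316.06003494956735, 'fy': 316.06003494956735, 'cx': 279.79621671681014, 'cy': 211.31651717096022, 'mount': [[0.0006, -0.9506, -0.3103, 0.0806], [1.0, 0.0005, 0.0004, -0.0], [-0.0002, -0.3103, 0.9506, -0.1417], [0.0, 0.0, 0.0, 1.0]]}
```

View pics/scene0.png

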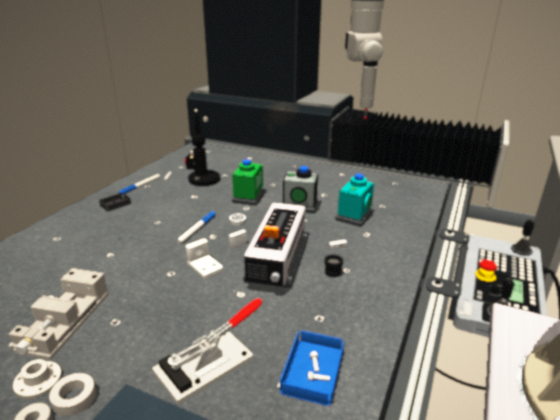

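View pics/top0.png

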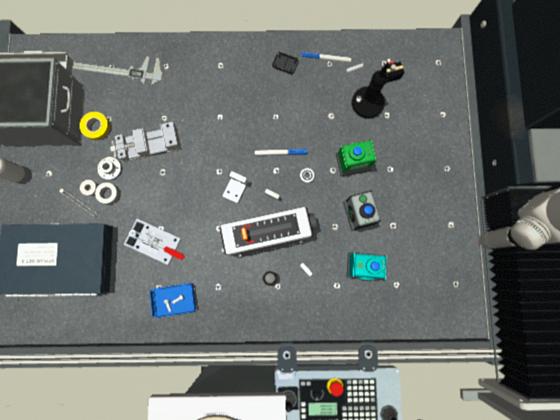

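View pics/wrist0.png

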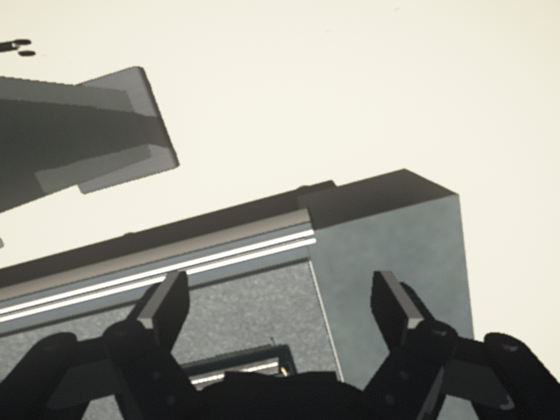

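The scene view shows grey receiver candidate (301,188) with a blue key, green look-alike (248,181) and teal look-alike (356,199). The laser is at (277,242), with its orange lever at (271,232). In the top view the receiver candidates are grey (364,210), green (357,157) and teal (368,266); the laser is at (268,231) and the lever at (245,234). By the description, the grey box with black cheeks is the receiver. Next I'll check a close crop and measure.

```bash
cat > h.py <<'E'
from cell import *
import cv2, numpy as np
from scipy.spatial.transform import Rotation as R
def camT(n,st=None):
    c=camera_info(n)
    if n=="wrist":
        M=np.eye(4);M[:3,:3]=R.from_rotvec(st["ee_rot"]).as_matrix();M[:3,3]=st["position"]
        T=M@np.array(c["mount"])
    else: T=np.array(c["T"])
    return c,T
def ray(n,p,z,st=None):
    c,T=camT(n,st)
    d=T[:3,:3]@np.array([(p[0]-c["cx"])/c["fx"],(p[1]-c["cy"])/c["fy"],1.]);o=T[:3,3]
    return o+d*(z-o[2])/d[2]
def proj(n,P,st=None):
    c,T=camT(n,st)
    q=np.linalg.inv(T)@np.append(P,1); return np.array([c["fx"]*q[0]/q[2]+c["cx"],c["fy"]*q[1]/q[2]+c["cy"]])
ZS={"laser_head":0,"lever_tip":.09,"slot_shut":.072,"slot_end":.072,"receiver":0,"zero_key_top":.099,"loupe":0,"bracket":0,"gauge_a":0,"bearing_a":0,"marker_pen":0}
E
python3 - <<'E'
from h import *
for n in ("top","scene"):
    im=snapshot(n)
    for k in ZS:
        for m in mark_of(n,k)[:3]: print(n,k,round(m["p"],2),np.round(m["point"],1),ray(n,m["point"],ZS[k]).round(4))
    b=(205,140,390,290) if n=="top" else (220,140,390,290)
    cv2.imwrite(f"pics/{n}crop.png",cv2.resize(im[b[1]:b[3],b[0]:b[2],::-1],None,fx=4,fy=4,interpolation=cv2.INTER_CUBIC))
print(read_state()["time_s"])
E
```

```text
top laser_head 0.74 [265.4 233.9] [ 0.5239 -0.1155  0.    ]
top laser_head 0.4 [273.4 194.7] [ 0.6216 -0.1361  0.    ]
top lever_tip 0.46 [273.  195.8] [ 0.6013 -0.1368  0.09  ]
top lever_tip 0.4 [244.7 234.3] [ 0.5151 -0.0731  0.09  ]
top slot_shut 0.59 [245.1 233.3] [ 0.5191 -0.0723  0.072 ]
top slot_shut 0.29 [272.5 193.9] [ 0.6093 -0.1353  0.072 ]
top slot_shut 0.16 [270.1 277.9] [ 0.4186 -0.1282  0.072 ]
top slot_end 0.89 [285.4 223.9] [ 0.5394 -0.164   0.072 ]
top receiver 0.98 [351.9 162.6] [ 0.7015 -0.3347  0.    ]
top receiver 0.87 [362.7 264.5] [ 0.4466 -0.3509  0.    ]
top receiver 0.6 [358.4 211.2] [ 0.5774 -0.3459  0.    ]
top zero_key_top 0.61 [357.6 151.8] [ 0.6986 -0.3296  0.099 ]
top zero_key_top 0.38 [365.4 206.8] [ 0.5721 -0.3417  0.099 ]
top zero_key_top 0.37 [375.9 270.3] [ 0.4325 -0.3583  0.099 ]
top loupe 0.55 [271.3 278.6] [ 0.4156 -0.129   0.    ]
top bracket 0.64 [234.7 187. ] [ 0.6424 -0.0396  0.    ]
top gauge_a 0.72 [271.7 280.2] [ 0.4117 -0.1299  0.    ]
top gauge_a 0.56 [305.5 268.6] [ 0.4384 -0.212   0.    ]
top gauge_a 0.55 [273.3 196.9] [ 0.6161 -0.1
[... 467 characters left out ...]
.4] [ 0.7059 -0.3413  0.    ]
scene receiver 0.72 [296.2 206.3] [ 0.5814 -0.3466  0.    ]
scene receiver 0.62 [351.8 216.8] [ 0.4478 -0.3516  0.    ]
scene zero_key_top 0.54 [245.8 159.7] [ 0.7081 -0.3383  0.099 ]
scene zero_key_top 0.47 [359.5 179.9] [ 0.4348 -0.3366  0.099 ]
scene zero_key_top 0.46 [305.3 166.8] [ 0.5657 -0.3564  0.099 ]
scene loupe 0.65 [332.  271.2] [ 0.421 -0.132  0.   ]
scene bracket 0.79 [203.4 265.2] [ 0.6457 -0.0488  0.    ]
scene gauge_a 0.58 [336.4 245.2] [ 0.4417 -0.2215 -0.    ]
scene gauge_a 0.44 [238.2 218.9] [ 0.6749 -0.2347  0.    ]
scene bearing_a 0.45 [237.5 220.9] [ 0.6718 -0.2259  0.    ]
scene marker_pen 0.78 [196.  227.8] [ 0.7376 -0.1613  0.    ]
1.35
```

View pics/topcrop.png

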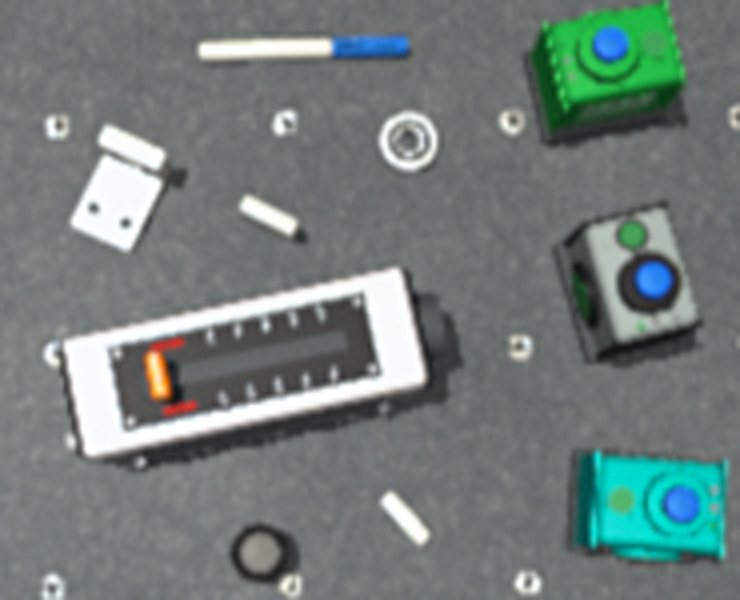

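View pics/scenecrop.png

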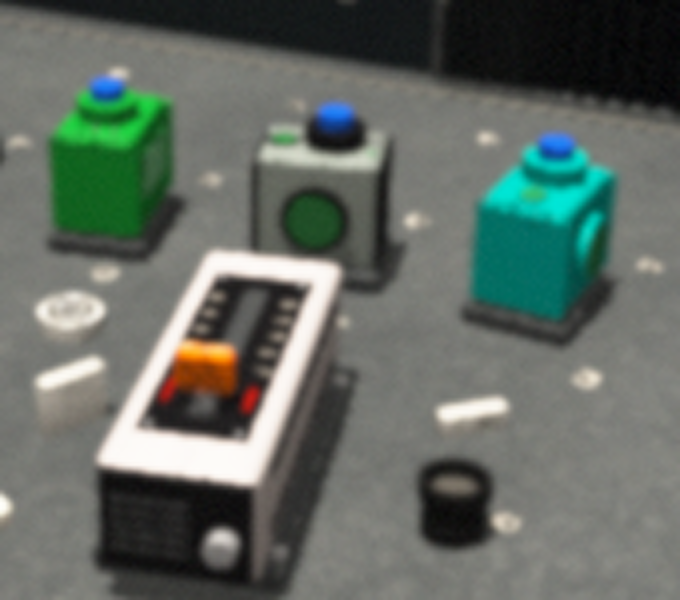

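The crops confirm it: only the middle box is grey with black cheeks, a black collar and a window facing the laser. Its key is at top pixel (368,210). Before moving, I'll check the height of the dark box near the path and get the laser axis from the ticks.

```bash
python3 - <<'E'
from h import *
for h in (0,.05,.1,.15,.2): print(h, ray("top",(112,224),h).round(3), ray("scene",(123,388),h).round(3))
b=(205,140)
f=lambda x,y:(b[0]+x/4,b[1]+y/4)
t1=[ray("top",f(*p),.072) for p in ((208,338),(222,398))]; t5=[ray("top",f(*p),.072) for p in ((320,312),(334,374))]
a,c=np.mean(t1,0),np.mean(t5,0); d=(c-a)/np.linalg.norm(c-a); print("pitch4",np.linalg.norm(c-a),d)
s=a-d*.034; print("shut",s.round(4),"lever",ray("top",f(158,373),.09).round(4), "prog",(ray("top",f(158,373),.09)-s)@d)
print("key top",ray("top",f(654,280),.099).round(4), ray("scene",(220+336/4,140+113/4),.099).round(4))
s=read_state()
Rm=R.from_rotvec(s["ee_rot"]).as_matrix(); print(Rm.round(3), s["position"])
E
```

```text
0 [0.553 0.262 0.   ] [0.586 0.235 0.   ]
0.05 [0.547 0.241 0.05 ] [0.549 0.265 0.05 ]
0.1 [0.541 0.219 0.1  ] [0.512 0.296 0.1  ]
0.15 [0.534 0.197 0.15 ] [0.475 0.326 0.15 ]
0.2 [0.528 0.175 0.2  ] [0.438 0.356 0.2  ]
pitch4 0.06515146850025341 [ 0.20682154 -0.97837868  0.        ]
shut [ 0.5147 -0.07    0.072 ] lever [ 0.5175 -0.0726  0.09  ] prog 0.0031511004017905084
key top [ 0.5649 -0.3483  0.099 ] [ 0.5651 -0.3471  0.099 ]
[[-0.964  0.268  0.   ]
 [ 0.268  0.964  0.   ]
 [-0.     0.    -1.   ]] [0.15385318 0.55406678 0.2313287 ]
```

Emit:
{"method": "send_rows", "body": {
  "targets": [
    [[-3, -3, -0.5], [0, 0, -0.12], 0],
    [[-3, -3, -0.5], [0, 0, -0.12], 0],
    [[-3, -3, -0.5], [0, 0, -0.12], 0],
    [[-3, -3, -0.5], [0, 0, -0.12], 0],
    [[0, 0, 0], [0, 0, 0], 0]
  ]
}}

```text
time_s: 1.85
position: [0.2648, 0.4226, 0.2523]
ee_rot: [-0.323, 3.123, 0.0]
wrist_force: [-0.4, -0.1, -0.1]
finger_gap: 0.0125
```

Emit:
{"method": "send_rows", "body": {
  "targets": [
    [[-1, -4.5, 0], [0, 0, 0], 0],
    [[-1, -4.5, 0], [0, 0, 0], 0],
    [[-1, -4.5, 0], [0, 0, 0], 0],
    [[-1, -4.5, 0], [0, 0, 0], 0],
    [[-1, -4.5, 0], [0, 0, 0], 0]
  ]
}}

```text
time_s: 2.35
position: [0.3574, 0.2141, 0.2515]
ee_rot: [-0.328, 3.124, 0.001]
wrist_force: [1.5, 0.5, 0.1]
finger_gap: -0.0002
```

Emit:
{"method": "send_rows", "body": {
  "targets": [
    [[-1, -4.5, 0], [0, 0, 0], 0],
    [[-1, -4.5, 0], [0, 0, 0], 0],
    [[-1, -4.5, 0], [0, 0, 0], 0],
    [[-1, -4.5, 0], [0, 0, 0], 0],
    [[-1, -4.5, 0], [0, 0, 0], 0]
  ]
}}

```text
time_s: 2.85
position: [0.4534, 0.0041, 0.2515]
ee_rot: [-0.327, 3.124, 0.0]
wrist_force: [0.3, 0.3, -1.1]
finger_gap: -0.0
```

Emit:
{"method": "send_rows", "body": {
  "targets": [
    [[-1, -4.5, 0], [0, 0, 0], 0],
    [[-1, -4.5, 0], [0, 0, 0], 0],
    [[0, 0, 0], [0, 0, 0], 0],
    [[0, 0, 0], [0, 0, 0], 0]
  ]
}}

```text
time_s: 3.25
position: [0.4911, -0.0788, 0.2507]
ee_rot: [0.324, -3.124, -0.002]
wrist_force: [0.1, 0.4, -1.0]
finger_gap: 0.0003
```

```bash
python3 - <<'E'
from h import *
s=read_state(); im=snapshot("wrist"); np.save("s1.npy",s,allow_pickle=True)
cv2.imwrite("pics/w1.png",im[:,:,::-1]); print(s["position"],R.from_rotvec(s["ee_rot"]).as_matrix().round(3))
print(s["wrist_force"])
for k in ("lever_tip","slot_shut","slot_end","zero_key_top"):
    for m in mark_of("wrist",k)[:2]: print(k,round(m["p"],2),np.round(m["point"],1),ray("wrist",m["point"],ZS[k],s).round(4))
E
```

```text
[ 0.49108453 -0.07877428  0.25073875] [[-0.979 -0.205 -0.001]
 [-0.205  0.979  0.001]
 [ 0.001  0.001 -1.   ]]
[ 0.13731453  0.35026931 -0.98970369]
lever_tip 0.61 [281.6 219.7] [ 0.5171 -0.0707  0.09  ]
slot_shut 0.95 [281.8 214.9] [ 0.5179 -0.0702  0.072 ]
slot_shut 0.72 [257.3 107. ] [ 0.4155 -0.116   0.072 ]
slot_end 0.74 [193.4 210.1] [ 0.532  -0.1634  0.072 ]
zero_key_top 0.56 [ 19.3 330.3] [ 0.7014 -0.3297  0.099 ]
```

View pics/w1.png

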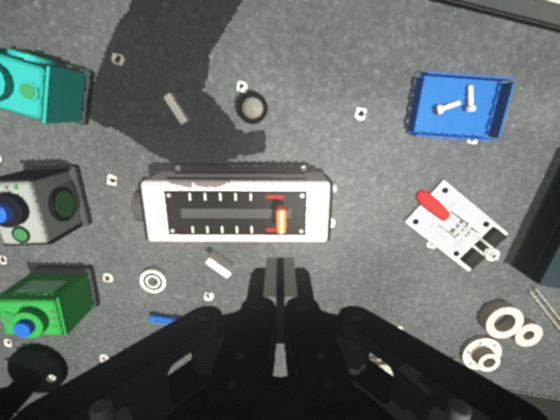

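The wrist view shows the laser level across the image, with the lever at (281,220) and tick pairs at columns ~190–251. The shut fingers come in from below. I'll measure the ticks in an enlarged crop.

```bash
python3 - <<'E'
from h import *
im=cv2.imread("pics/w1.png")
cv2.imwrite("pics/w1c.png",cv2.resize(im[170:310,160:340],None,fx=4.2,fy=4.2,interpolation=cv2.INTER_CUBIC))
E
```

```text
(no output)
```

View pics/w1c.png

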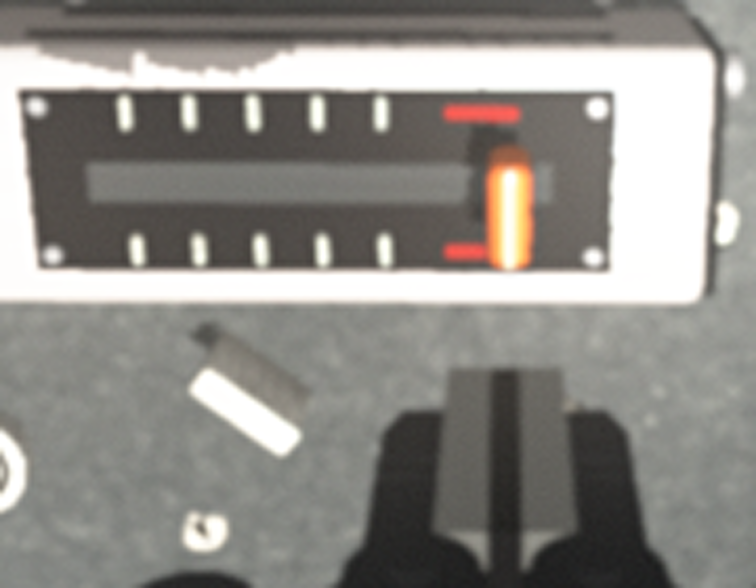

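```bash
python3 - <<'E'
from h import *
s=np.load("s1.npy",allow_pickle=True).item()
f=lambda x,y:(160+x/4.2,170+y/4.2)
U=np.array([ray("wrist",f(x,113),.072,s) for x in (126,190,254,317,382)])
L=np.array([ray("wrist",f(x,250),.072,s) for x in (137,199,261,323,386)])
M=(U+L)/2; A=np.c_[np.array([98,82,66,50,34])/1000,np.ones(5)]
c=np.linalg.lstsq(A,M,rcond=None)[0]; d=c[0]/np.linalg.norm(c[0]); print("scale",np.linalg.norm(c[0]),"d",d,"shut",c[1].round(4), "yaw",np.arctan2(d[1],d[0]))
w=(U-L).mean(0);print("across",w/np.linalg.norm(w),"width",np.linalg.norm(w))
for nm,p,z in (("topface L",(488,215),.1),("topface R",(531,215),.1),("mid",(510,215),.1)):
    P=ray("wrist",f(*p),z,s); print(nm,P.round(4),"prog",((P-c[1])@d).round(4))
cc,T=camT("wrist",s); q=np.linalg.inv(T)@np.append(s["position"],1); print("tcp cam",q, proj("wrist",s["position"],s), [proj("wrist",s["position"]+R.from_rotvec(s["ee_rot"]).as_matrix()@np.array(v),s).round(1) for v in ((0,.0065,0),(.011,0,0),(-.011,0,0))], f(448,370),f(560,370))
print("tool axes offset of shut from TCP", R.from_rotvec(s["ee_rot"]).as_matrix().T@(c[1]-s["position"]))
E
```

```text
scale 1.002063688338276 d [ 2.05275112e-01 -9.78704311e-01  5.42962929e-16] shut [ 0.516 -0.069  0.072] yaw -1.3640515300106306
across [-0.97983381 -0.1998142   0.        ] width 0.036727154916723556
topface L [ 0.5162 -0.0764  0.1   ] prog 0.0072
topface R [ 0.5141 -0.0665  0.1   ] prog -0.0028
mid [ 0.5152 -0.0714  0.1   ] prog 0.0021
tcp cam [-5.10241268e-04  3.25188428e-02  1.59666724e-01  1.00000000e+00] [278.78619491 275.68751683] [array([291.7, 275.7]), array([278.8, 255.9]), array([278.8, 294.6])] (266.66666666666663, 258.0952380952381) (293.3333333333333, 258.0952380952381)
tool axes offset of shut from TCP [-0.0265825   0.00420582  0.17872071]
```

Wrist and top views agree: slot_shut is at about (0.516, -0.069), direction d = (0.205, -0.979). The lever stands about 2 mm into the smooth run. The shut fingertip is about ±6.7 mm along the push. I'll go down behind the lever.

Emit:
{"method": "send_rows", "body": {
  "targets": [
    [[-2.65, 3.45, 0], [0, 0, 0], 0],
    [[0, 0, 4], [0, 0, 0], 0],
    [[0, 0, 4], [0, 0, 0], 0],
    [[0, 0, 4], [0, 0, 0], 0],
    [[0, 0, 2], [0, 0, 0], 0]
  ]
}}

```text
time_s: 4.0
position: [0.5074, -0.0373, 0.1083]
ee_rot: [0.331, -3.12, -0.002]
wrist_force: [-0.2, -0.2, -0.5]
finger_gap: -0.0003
```

Emit:
{"method": "send_rows", "body": {
  "targets": [
    [[0, 0, 1], [0, 0, 0], 0],
    [[0, 0, 1], [0, 0, 0], 0],
    [[0, 0, 0], [0, 0, 0], 0],
    [[0, 0, 0], [0, 0, 0], 0]
  ]
}}

```text
time_s: 4.4
position: [0.5105, -0.0392, 0.0923]
ee_rot: [-0.328, 3.123, -0.001]
wrist_force: [0.2, 0.1, 0.3]
finger_gap: -0.0003
```

```bash
cat >> h.py <<'E'
S0=np.array([.516,-.069,.072]); D=np.array([.2053,-.9787,0]); X=np.array([.9787,.2053,0])
def rep(name,box=None,sc=4):
    s=read_state(); im=snapshot("wrist"); np.save(f"pics/{name}.npy",s,allow_pickle=True)
    p=s["position"]; print("t",s["time_s"],"pos",p.round(4),"prog",((p-S0)@D*1000).round(1),"lat",((p-S0)@X*1000).round(1),"F",s["wrist_force"].round(1),"F.d",(s["wrist_force"]@D).round(1))
    if box: l,t,r,b=box; im=cv2.resize(im[t:b,l:r],None,fx=sc,fy=sc,interpolation=cv2.INTER_CUBIC)
    cv2.imwrite(f"pics/{name}.png",im[:,:,::-1])
E
python3 - <<'E'
from h import *
rep("w2")
E
```

```text
t 4.4 pos [ 0.5105 -0.0392  0.0923] prog -30.3 lat 0.8 F [0.2 0.1 0.3] F.d -0.0
```

View pics/w2.png

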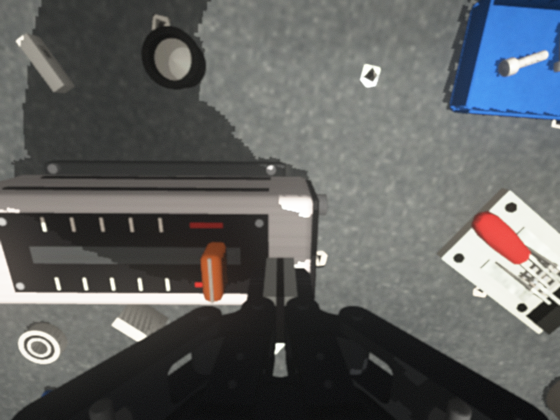

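The tip is behind the lever, which shows at (213,270); the fingertips are at (282,260). I'll lower a little more and approach.

Emit:
{"method": "send_rows", "body": {
  "targets": [
    [[0, 0, 0.6], [0, 0, 0], 0],
    [[0, -0.5, 0], [0, 0, 0], 0],
    [[0, -0.5, 0], [0, 0, 0], 0],
    [[0, -0.5, 0], [0, 0, 0], 0],
    [[0, 0, 0], [0, 0, 0], 0]
  ]
}}

```text
time_s: 4.95
position: [0.5133, -0.0547, 0.0854]
ee_rot: [-0.326, 3.124, -0.0]
wrist_force: [-0.0, 0.0, 0.1]
finger_gap: -0.0002
```

```bash
python3 - <<'E'
from h import *
rep("w3",(0,190,330,320),2.4)
E
```

```text
t 4.95 pos [ 0.5133 -0.0547  0.0854] prog -14.5 lat 0.3 F [-0.   0.   0.1] F.d -0.0
```

View pics/w3.png

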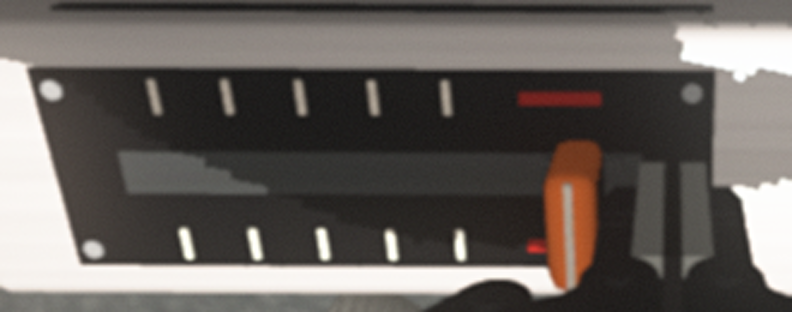

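The gap to the lever is about 5–6 mm and the alignment is good. Pushing through the smooth run.

Emit:
{"method": "send_rows", "body": {
  "targets": [
    [[0, -0.3, 0], [0, 0, 0], 0],
    [[0, -0.3, 0], [0, 0, 0], 0],
    [[0, -0.3, 0], [0, 0, 0], 0],
    [[0, -0.3, 0], [0, 0, 0], 0],
    [[0, -0.3, 0], [0, 0, 0], 0]
  ]
}}

```text
time_s: 5.5
position: [0.5158, -0.0686, 0.0852]
ee_rot: [0.328, -3.124, -0.001]
wrist_force: [-1.7, 2.8, 1.6]
finger_gap: -0.0003
```

Emit:
{"method": "send_rows", "body": {
  "targets": [
    [[0, -0.2, 0], [0, 0, 0], 0],
    [[0, -0.2, 0], [0, 0, 0], 0],
    [[0, 0, 0], [0, 0, 0], 0]
  ]
}}

```text
time_s: 5.8
position: [0.5165, -0.0716, 0.0853]
ee_rot: [0.329, -3.124, -0.004]
wrist_force: [-1.9, 5.7, 2.5]
finger_gap: -0.0001
```

```bash
python3 - <<'E'
from h import *
rep("w4",(0,190,330,320),2.4)
E
```

```text
t 5.8 pos [ 0.5165 -0.0716  0.0853] prog 2.6 lat -0.1 F [-1.9  5.7  2.5] F.d -6.0
```

View pics/w4.png

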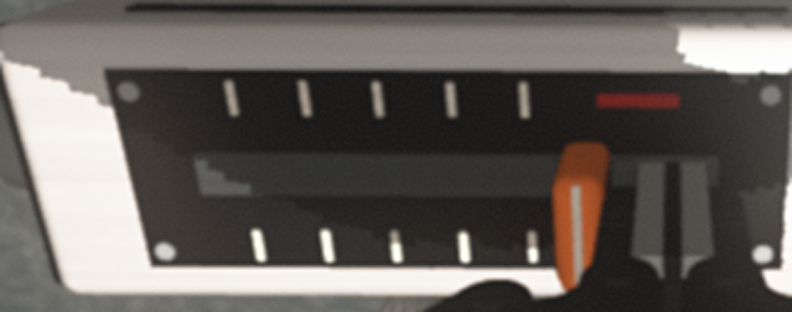

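The lever has reached the start of the detent rise (F≈6 N). It shows at about (580,210) in the crop, roughly one tick pitch before tick 1. Contact looks to be on the wider part of the finger, not the tip face. I'll check where the ticks and lever stand to see whether the laser moved.

```bash
python3 - <<'E'
from h import *
s=np.load("pics/w4.npy",allow_pickle=True).item()
f=lambda x,y:(x/2.4,190+y/2.4)
g=lambda p,z:((ray("wrist",f(*p),z,s)-S0)@D*1000).round(1)
l=lambda p,z:((ray("wrist",f(*p),z,s)-S0)@X*1000).round(1)
for p in ((232,98),(305,98),(378,98),(451,98),(524,98),(258,246),(327,246),(396,246),(464,246),(532,246)): print("tick",g(p,.072),l(p,.072))
for p in ((553,190),(607,190),(576,230)): print("lever top?",g(p,.1),l(p,.1))
for p in ((568,145),(609,145)): print("lever near edge",g(p,.1),l(p,.1))
for p in ((640,163),(708,163)): print("finger tip",g(p,.0853),l(p,.0853))
s=np.load("pics/w3.npy",allow_pickle=True).item()
for p in ((545,182),(597,182)): print("w3 lever",g(p,.1))
E
```

```text
tick 98.4 -18.9
tick 82.4 -19.0
tick 66.5 -19.0
tick 50.5 -19.0
tick 34.5 -19.1
tick 98.9 18.3
tick 82.7 18.3
tick 66.6 18.2
tick 50.7 18.2
tick 34.7 18.2
lever top? 24.4 -11.7
lever top? 14.3 -11.7
lever top? 20.4 -3.2
lever near edge 21.2 -20.9
lever near edge 13.7 -21.0
finger tip 8.7 -10.0
finger tip -5.4 -10.0
w3 lever 8.6
w3 lever -1.1
```

The laser is in place: ticks agree within 0.5 mm. The lever centre is at ≈19 mm, with contact on the thicker part of the finger. I'll back off, raise about 7 mm so that the real tip pushes, and go on.

Emit:
{"method": "send_rows", "body": {
  "targets": [
    [[0, 0.3, 0], [0, 0, 0], 0],
    [[0, 0.2, -0.3], [0, 0, 0], 0],
    [[0, 0, -0.4], [0, 0, 0], 0],
    [[0, -0.3, 0], [0, 0, 0], 0],
    [[0, -0.3, 0], [0, 0, 0], 0]
  ]
}}

```text
time_s: 6.35
position: [0.5175, -0.0729, 0.0928]
ee_rot: [-0.329, 3.123, 0.003]
wrist_force: [-1.1, 6.5, 5.1]
finger_gap: -0.0
```

Emit:
{"method": "send_rows", "body": {
  "targets": [
    [[0, -0.3, 0], [0, 0, 0], 0],
    [[0, -0.2, 0], [0, 0, 0], 0],
    [[0, 0, 0], [0, 0, 0], 0]
  ]
}}

```text
time_s: 6.65
position: [0.5182, -0.0765, 0.0928]
ee_rot: [-0.33, 3.123, 0.007]
wrist_force: [-0.9, 6.9, 5.2]
finger_gap: -0.0002
```

```bash
python3 - <<'E'
from h import *
rep("w5",(0,190,330,320),2.4)
E
```

```text
t 6.65 pos [ 0.5182 -0.0765  0.0928] prog 7.8 lat 0.6 F [-0.9  6.9  5.2] F.d -6.9
```

View pics/w5.png

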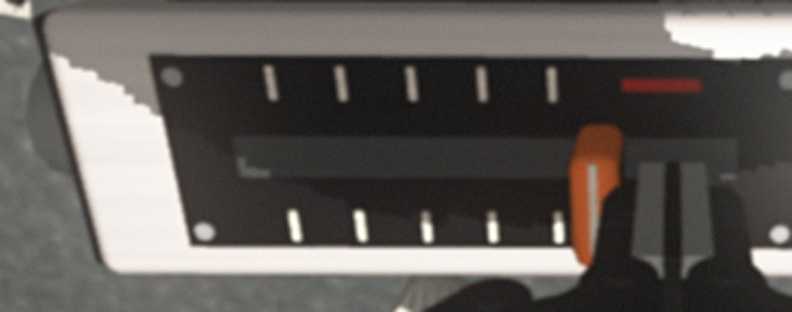

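```bash
python3 - <<'E'
from h import *
s=np.load("pics/w5.npy",allow_pickle=True).item()
f=lambda x,y:(x/2.4,190+y/2.4)
g=lambda p,z:((ray("wrist",f(*p),z,s)-S0)@D*1000).round(1)
for p in ((270,84),(341,84),(411,84),(482,84),(552,84),(295,226),(361,226),(427,226),(493,226),(559,226)): print("tick",g(p,.072))
for p in ((571,170),(621,170)): print("lever",g(p,.1))
for p in ((640,163),(708,163)): print("tip",g(p,.0928))
E
python3 - <<'E'
import cv2
im=cv2.imread('pics/w5.png'); cv2.imwrite('pics/w5b.png',cv2.resize(im[110:312,500:792],None,fx=2.6,fy=2.6,interpolation=cv2.INTER_CUBIC)*1)
g=cv2.LUT(im[110:312,500:792],(255*(__import__('numpy').arange(256)/255.)**.5).astype('uint8')); cv2.imwrite('pics/w5b.png',cv2.resize(g,None,fx=2.6,fy=2.6,interpolation=cv2.INTER_CUBIC))
E
```

```text
tick 98.7
tick 82.6
tick 66.7
tick 50.5
tick 34.5
tick 98.6
tick 82.6
tick 66.6
tick 50.5
tick 34.5
lever 27.1
lever 17.3
tip 13.8
tip -0.2
```

View pics/w5b.png

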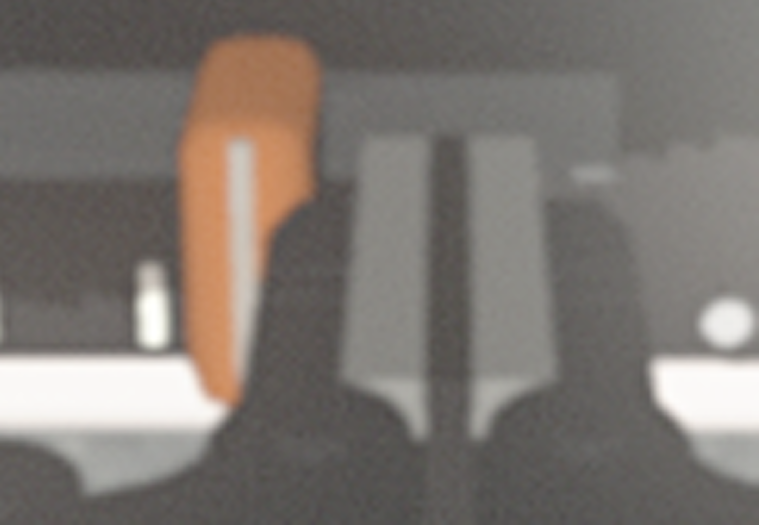

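The laser is still unmoved and the lever centre is at ≈22 mm. The black finger backing has a sloped shoulder that rides on the lever's top edge, giving 5 N upward. At lower height the face there is steeper, so I'll go back behind the lever and push at z≈0.081.

Emit:
{"method": "send_rows", "body": {
  "targets": [
    [[0, 0.5, 0], [0, 0, 0], 0],
    [[0, 0.5, 0], [0, 0, 0], 0],
    [[0, 0.4, 0.5], [0, 0, 0], 0],
    [[0, 0, 0.7], [0, 0, 0], 0],
    [[0, -0.3, 0], [0, 0, 0], 0]
  ]
}}

```text
time_s: 7.2
position: [0.5146, -0.0672, 0.0788]
ee_rot: [0.329, -3.122, -0.001]
wrist_force: [-0.5, -0.4, -0.5]
finger_gap: -0.0001
```

Emit:
{"method": "send_rows", "body": {
  "targets": [
    [[0, -0.3, 0], [0, 0, 0], 0],
    [[0, -0.3, 0], [0, 0, 0], 0],
    [[0, -0.2, 0], [0, 0, 0], 0],
    [[0, 0, 0], [0, 0, 0], 0]
  ]
}}

```text
time_s: 7.6
position: [0.5164, -0.0734, 0.0796]
ee_rot: [0.329, -3.123, -0.008]
wrist_force: [-1.1, 7.3, -2.2]
finger_gap: -0.0
```

```bash
python3 - <<'E'
from h import *
rep("w6",(0,190,330,320),2.4)
E
```

```text
t 7.6 pos [ 0.5164 -0.0734  0.0796] prog 4.4 lat -0.6 F [-1.1  7.3 -2.2] F.d -7.3
```

View pics/w6.png

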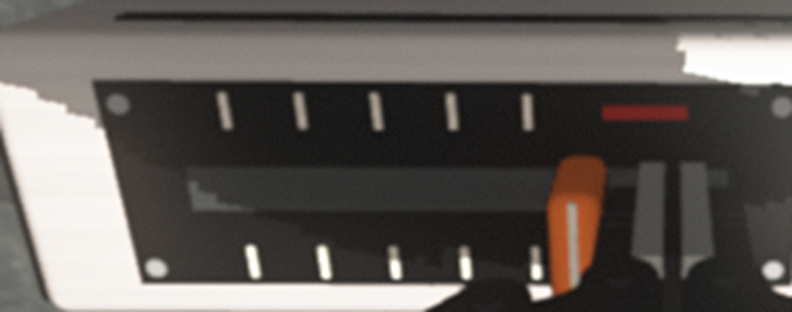

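Emit:
{"method": "send_rows", "body": {
  "targets": [
    [[0, -0.15, 0], [0, 0, 0], 0],
    [[0, -0.15, 0], [0, 0, 0], 0],
    [[0, 0, 0], [0, 0, 0], 0]
  ]
}}

```text
time_s: 7.95
position: [0.518, -0.0786, 0.0801]
ee_rot: [0.328, -3.124, 0.0]
wrist_force: [0.4, -0.7, 0.4]
finger_gap: 0.0
```

```bash
cat >> h.py <<'E'
def lever(name):
    """bright orange px of raw wrist picture -> lever centre progress, using silhouette of the top face edges"""
    st=read_state(); im=snapshot("wrist"); p=st["position"]
    hsv=cv2.cvtColor(im,cv2.COLOR_RGB2HSV); m=((hsv[...,0]>3)&(hsv[...,0]<20)&(hsv[...,1]>150)&(hsv[...,2]>70)).astype(np.uint8)
    n,lab,stt,_=cv2.connectedComponentsWithStats(m); i=1+np.argmax(stt[1:,4]); ys,xs=np.where(lab==i)
    Q=np.array([ray("wrist",(x,y),.1,st) for x,y in zip(xs,ys)]); pr=(Q-S0)@D*1000; la=(Q-S0)@X*1000
    k=(la>-12)&(la<-4); e=[np.percentile(pr[k],1),np.percentile(pr[k],99)]
    print("t",st["time_s"],"z",p[2].round(4),"TCP prog",((p-S0)@D*1000).round(1),"lat",((p-S0)@X*1000).round(1),"F",st["wrist_force"].round(1),"lever edges",np.round(e,1),"front-5",round(e[1]-5,1))
    cv2.imwrite(f"pics/{name}.png",cv2.resize(im[170:320,0:330],None,fx=2.4,fy=2.4,interpolation=cv2.INTER_CUBIC)[:,:,::-1])
E
python3 - <<'E'
from h import *
lever("w7")
E
```

```text
t 7.95 z 0.0801 TCP prog 9.8 lat 0.0 F [ 0.4 -0.7  0.4] lever edges [22.7 32.4] front-5 27.4
```

View pics/w7.png

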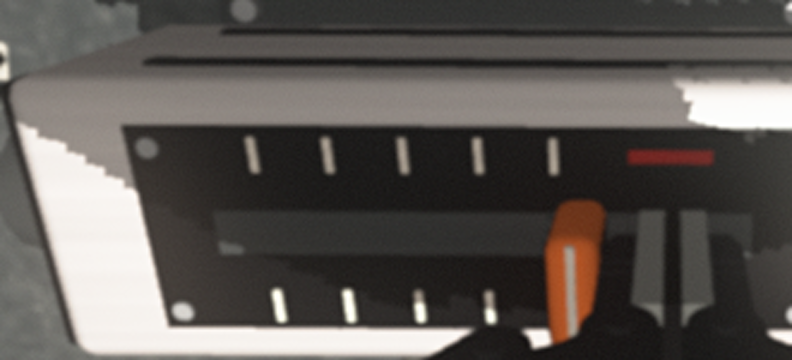

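The force dropped to zero with the lever at about 27 mm, at or just past the first tooth top. One hold row and another look.

Emit:
{"method": "send_rows", "body": {
  "targets": [
    [[0, -0.1, 0], [0, 0, 0], 0],
    [[0, 0, 0], [0, 0, 0], 0],
    [[0, 0, 0], [0, 0, 0], 0]
  ]
}}

```text
time_s: 8.3
position: [0.5185, -0.0797, 0.0805]
ee_rot: [-0.327, 3.124, -0.0]
wrist_force: [-0.3, 1.4, 0.6]
finger_gap: -0.0001
```

```bash
python3 - <<'E'
from h import *
lever("w8")
E
```

```text
t 8.3 z 0.0805 TCP prog 10.9 lat 0.3 F [-0.3  1.4  0.6] lever edges [29.1 39. ] front-5 34.0
```

View pics/w8.png

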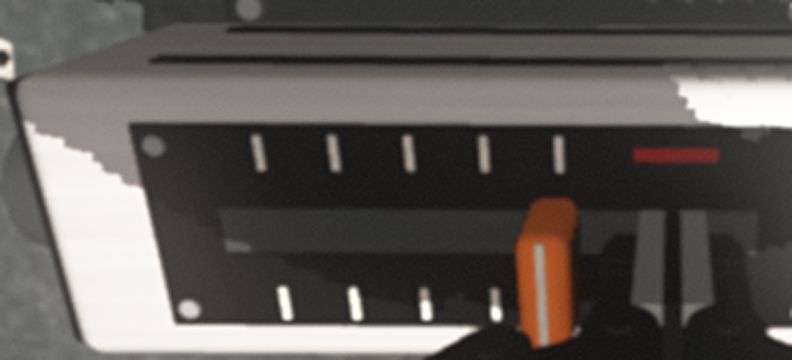

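First click: the lever is at 34.0 mm, exactly on tick 1. On to the second tooth, whose top I expect at TCP ≈25.5 mm.

Emit:
{"method": "send_rows", "body": {
  "targets": [
    [[0, -0.25, 0], [0, 0, 0], 0],
    [[0, -0.25, 0], [0, 0, 0], 0],
    [[0, -0.25, 0], [0, 0, 0], 0],
    [[0, -0.25, 0], [0, 0, 0], 0],
    [[0, -0.2, 0], [0, 0, 0], 0]
  ]
}}

```text
time_s: 8.85
position: [0.5202, -0.0885, 0.0804]
ee_rot: [-0.33, 3.124, 0.009]
wrist_force: [-1.3, 11.1, 5.3]
finger_gap: 0.0001
```

Emit:
{"method": "send_rows", "body": {
  "targets": [
    [[0, -0.15, 0], [0, 0, 0], 0],
    [[0, -0.1, 0], [0, 0, 0], 0],
    [[0, 0, 0], [0, 0, 0], 0]
  ]
}}

```text
time_s: 9.15
position: [0.5211, -0.0928, 0.0803]
ee_rot: [0.329, -3.124, -0.002]
wrist_force: [-0.7, 1.0, 0.5]
finger_gap: -0.0005
```

```bash
python3 - <<'E'
from h import *
lever("w9")
E
```

```text
t 9.15 z 0.0803 TCP prog 24.4 lat 0.1 F [-0.7  1.   0.5] lever edges [37.3 46.9] front-5 41.9
```

Emit:
{"method": "send_rows", "body": {
  "targets": [
    [[0, -0.1, 0], [0, 0, 0], 0],
    [[0, -0.05, 0], [0, 0, 0], 0],
    [[0, 0, 0], [0, 0, 0], 0],
    [[0, 0, 0], [0, 0, 0], 0]
  ]
}}

```text
time_s: 9.6
position: [0.5217, -0.0952, 0.0802]
ee_rot: [-0.327, 3.124, -0.0]
wrist_force: [-0.1, -0.2, -0.9]
finger_gap: 0.0001
```

```bash
python3 - <<'E'
from h import *
lever("w10")
E
```

```text
t 9.6 z 0.0802 TCP prog 26.8 lat 0.2 F [-0.1 -0.2 -0.9] lever edges [45. 55.] front-5 50.0
```

View pics/w10.png

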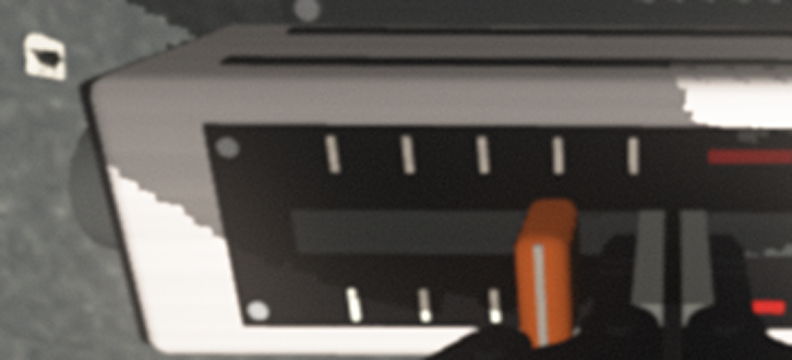

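Second click: the lever is at 50.0 mm. The third goes more gently; I expect the top at TCP ≈40.5.

Emit:
{"method": "send_rows", "body": {
  "targets": [
    [[0, -0.2, 0], [0, 0, 0], 0],
    [[0, -0.2, 0], [0, 0, 0], 0],
    [[0, -0.2, 0], [0, 0, 0], 0],
    [[0, -0.15, 0], [0, 0, 0], 0],
    [[0, -0.15, 0], [0, 0, 0], 0]
  ]
}}

```text
time_s: 10.15
position: [0.5231, -0.1021, 0.0803]
ee_rot: [-0.329, 3.124, 0.006]
wrist_force: [-2.1, 8.6, 3.1]
finger_gap: 0.0001
```

Emit:
{"method": "send_rows", "body": {
  "targets": [
    [[0, -0.1, 0], [0, 0, 0], 0],
    [[0, -0.1, 0], [0, 0, 0], 0],
    [[0, -0.1, 0], [0, 0, 0], 0],
    [[0, 0, 0], [0, 0, 0], 0]
  ]
}}

```text
time_s: 10.55
position: [0.5236, -0.1043, 0.0803]
ee_rot: [-0.331, 3.124, 0.008]
wrist_force: [-1.4, 8.3, 3.5]
finger_gap: 0.0
```

```bash
python3 - <<'E'
from h import *
lever("w11")
E
```

```text
t 10.55 z 0.0803 TCP prog 36.1 lat 0.2 F [-1.4  8.3  3.5] lever edges [48.7 58.4] front-5 53.4
```

Emit:
{"method": "send_rows", "body": {
  "targets": [
    [[0, -0.1, 0], [0, 0, 0], 0],
    [[0, -0.1, 0], [0, 0, 0], 0],
    [[0, 0, 0], [0, 0, 0], 0],
    [[0, 0, 0], [0, 0, 0], 0]
  ]
}}

```text
time_s: 11.0
position: [0.5244, -0.1082, 0.0803]
ee_rot: [0.329, -3.124, -0.001]
wrist_force: [-1.1, 1.2, 0.8]
finger_gap: -0.0003
```

```bash
python3 - <<'E'
from h import *
lever("w12")
E
```

```text
t 11.0 z 0.0803 TCP prog 40.1 lat 0.2 F [-1.1  1.2  0.8] lever edges [52.6 62.6] front-5 57.6
```

Near the third tooth top (57.6 mm). A bit more, then hold.

Emit:
{"method": "send_rows", "body": {
  "targets": [
    [[0, -0.1, 0], [0, 0, 0], 0],
    [[0, 0, 0], [0, 0, 0], 0],
    [[0, 0, 0], [0, 0, 0], 0]
  ]
}}

```text
time_s: 11.35
position: [0.5249, -0.1101, 0.0803]
ee_rot: [-0.327, 3.124, -0.001]
wrist_force: [-0.3, 0.2, 0.6]
finger_gap: 0.0003
```

```bash
python3 - <<'E'
from h import *
lever("w13")
E
```

```text
t 11.35 z 0.0803 TCP prog 42.1 lat 0.2 F [-0.3  0.2  0.6] lever edges [60.9 71. ] front-5 66.0
```

View pics/w13.png

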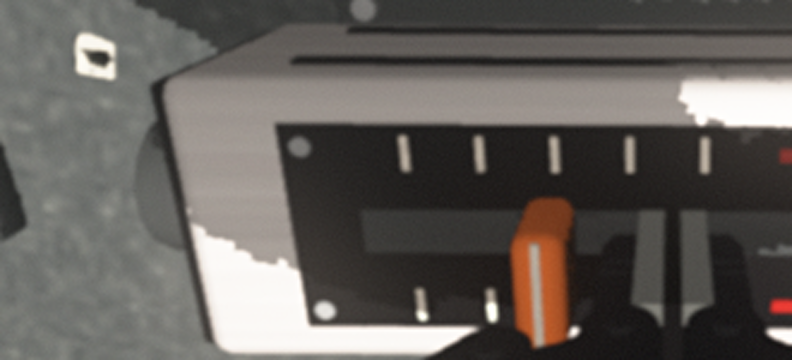

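Third click: the lever is at 66.0 mm, in the tick-3 detent, and there's no force on the finger. I'll back off, lift, and go above the receiver.

Emit:
{"method": "send_rows", "body": {
  "targets": [
    [[0, 0.7, 0], [0, 0, 0], 0],
    [[0, 0.8, 0], [0, 0, 0], 0],
    [[0, 0, -4], [0, 0, 0], 0],
    [[0, 0, -5], [0, 0, 0], 0],
    [[0, 0, -5], [0, 0, 0], 0]
  ]
}}

```text
time_s: 11.9
position: [0.5206, -0.0939, 0.2213]
ee_rot: [0.329, -3.123, -0.001]
wrist_force: [2.4, -0.3, 0.0]
finger_gap: 0.0005
```

```bash
python3 - <<'E'
from h import *
s=read_state(); M=R.from_rotvec(s["ee_rot"]).as_matrix()
print(s["time_s"],s["position"],s["wrist_force"].round(1))
print("to key in tool cm",100*M.T@(np.array([.565,-.3478,.099])-s["position"]))
im=snapshot("top"); cv2.imwrite("pics/t2.png",cv2.resize(im[140:290,205:390],None,fx=4,fy=4,interpolation=cv2.INTER_CUBIC)[:,:,::-1])
E
```

```text
11.9 [ 0.52061854 -0.09386086  0.22134134] [ 2.4 -0.3  0. ]
to key in tool cm [  0.9317603  -25.77482107  12.20706669]
```

View pics/t2.png

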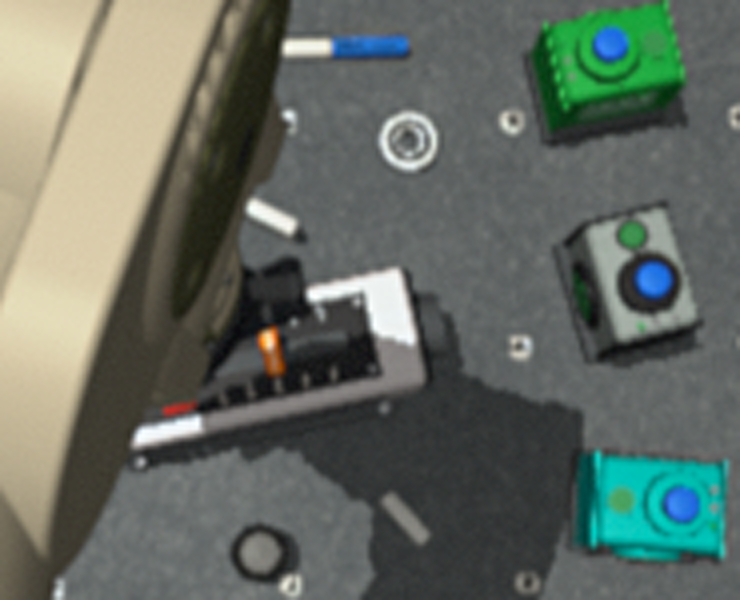

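The lever stands at tick 3, and the receiver is unmoved with its key at crop (654,280). Moving above the key.

Emit:
{"method": "send_rows", "body": {
  "targets": [
    [[0.2, -4, 0], [0, 0, 0], 0],
    [[0.2, -4, 0], [0, 0, 0], 0],
    [[0.2, -4, 0], [0, 0, 0], 0],
    [[0.2, -4, 0], [0, 0, 0], 0],
    [[0.2, -4, 0], [0, 0, 0], 0]
  ]
}}

```text
time_s: 12.45
position: [0.5535, -0.2933, 0.2203]
ee_rot: [-0.329, 3.124, 0.0]
wrist_force: [0.3, 0.8, -0.1]
finger_gap: 0.0001
```

Emit:
{"method": "send_rows", "body": {
  "targets": [
    [[0, -3, 0], [0, 0, 0], 0],
    [[0, -1, 0], [0, 0, 0], 0],
    [[0, 0, 0], [0, 0, 0], 0],
    [[0, 0, 0], [0, 0, 0], 0]
  ]
}}

```text
time_s: 12.85
position: [0.5615, -0.3304, 0.22]
ee_rot: [0.329, -3.124, -0.002]
wrist_force: [0.1, 1.0, 0.4]
finger_gap: -0.0004
```

```bash
python3 - <<'E'
from h import *
s=read_state(); M=R.from_rotvec(s["ee_rot"]).as_matrix()
im=snapshot("wrist"); np.save("s3.npy",s,allow_pickle=True)
cv2.imwrite("pics/w14.png",im[:,:,::-1])
print(s["time_s"],s["position"],s["wrist_force"].round(1), M.round(3))
print("to key in tool cm",100*M.T@(np.array([.565,-.3478,.099])-s["position"]), proj("wrist",np.array([.565,-.3478,.099]),s))
h=cv2.cvtColor(im,cv2.COLOR_RGB2HSV); m=((h[...,0]>100)&(h[...,0]<125)&(h[...,1]>150)&(h[...,2]>60)).astype(np.uint8)
n,l,st,c=cv2.connectedComponentsWithStats(m)
for i in range(1,n):
    if st[i,4]>60: print(st[i],c[i].round(1),ray("wrist",c[i],.099,s).round(4))
E
```

```text
12.85 [ 0.56146566 -0.33038389  0.22003239] [0.1 1.  0.4] [[-0.978 -0.208 -0.001]
 [-0.208  0.978  0.001]
 [ 0.     0.001 -1.   ]]
to key in tool cm [ 1.15292472e-02 -1.79350006e+00  1.21008158e+01] [258.55550584 205.38255459]
[265  37  24  28 526] [276.8  50.2] [ 0.4427 -0.3574  0.099 ]
[248 195  22  22 216] [257.1 205.9] [ 0.5657 -0.3489  0.099 ]
```

View pics/w14.png

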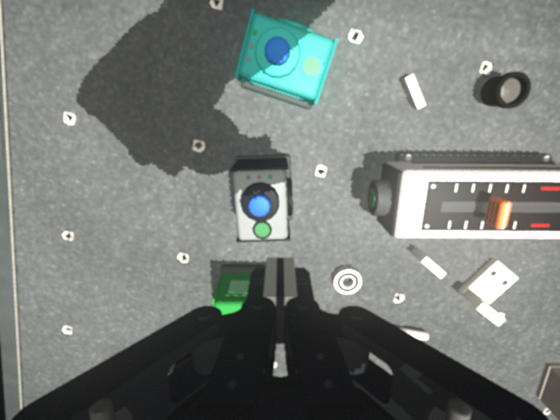

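The receiver is at (262,207) in the wrist view with its key at (258,205), agreeing with the earlier fix within 1 mm. The lever is still at tick 3 (500,212). Centring over the key and going down.

Emit:
{"method": "send_rows", "body": {
  "targets": [
    [[-0.05, -1.85, 0], [0, 0, 0], 0],
    [[0, 0, 4], [0, 0, 0], 0],
    [[0, 0, 4], [0, 0, 0], 0],
    [[0, 0, 2.5], [0, 0, 0], 0],
    [[0, 0, 0], [0, 0, 0], 0]
  ]
}}

```text
time_s: 13.4
position: [0.5637, -0.346, 0.1112]
ee_rot: [0.33, -3.118, -0.01]
wrist_force: [-0.1, 0.3, -0.8]
finger_gap: 0.0002
```

```bash
python3 - <<'E'
from h import *
rep("w15",(180,130,380,330),3)
E
```

```text
t 13.4 pos [ 0.5637 -0.346   0.1112] prog 280.9 lat -10.2 F [-0.1  0.3 -0.8] F.d -0.3
```

View pics/w15.png

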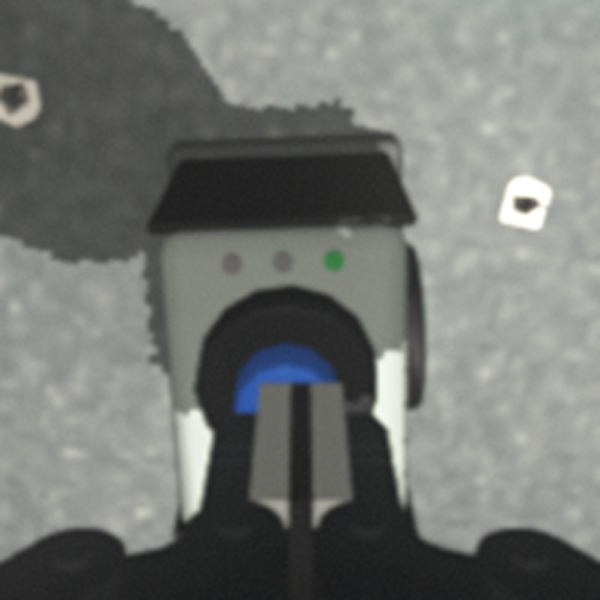

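```bash
python3 - <<'E'
from h import *
s=np.load("pics/w15.npy",allow_pickle=True).item(); M=R.from_rotvec(s["ee_rot"]).as_matrix()
f=lambda x,y:(180+x/3,130+y/3)
for nm,p,z in (("L",(234,405),.099),("R",(338,378),.099),("top rim near",(285,366),.099),("collarL",(197,385),.09),("collarR",(376,385),.09),("collar near",(287,288),.078)):
    P=ray("wrist",f(*p),z,s); print(nm,P.round(4),"tool mm",(1000*M.T@(P-s["position"])).round(1))
n=read_state(); print(n["position"].round(4),n["ee_rot"].round(3))
E
```

```text
L [ 0.5663 -0.3569  0.099 ] tool mm [ -0.4 -11.3  12.2]
R [ 0.5572 -0.3397  0.099 ] tool mm [ 4.9  7.4 12.3]
top rim near [ 0.5569 -0.3495  0.099 ] tool mm [ 7.3 -2.1 12.3]
collarL [ 0.5683 -0.3642  0.09  ] tool mm [ -0.9 -18.9  21.1]
collarR [ 0.5613 -0.3309  0.09  ] tool mm [-1.  15.1 21.3]
collar near [ 0.55   -0.3507  0.078 ] tool mm [14.2 -1.9 33.3]
[ 0.5649 -0.3472  0.114 ] [ 0.33  -3.121 -0.005]
```

Key centre is about 2 mm off in tool -x; I'll correct that and go down in small steps.

Emit:
{"method": "send_rows", "body": {
  "targets": [
    [[-0.2, -0.05, 0.5], [0, 0, 0], 0],
    [[0, 0, 0.3], [0, 0, 0], 0],
    [[0, 0, 0.2], [0, 0, 0], 0],
    [[0, 0, 0], [0, 0, 0], 0],
    [[0, 0, 0], [0, 0, 0], 0]
  ]
}}

```text
time_s: 13.95
position: [0.5682, -0.3501, 0.1058]
ee_rot: [-0.328, 3.124, -0.001]
wrist_force: [-0.6, -0.7, -0.9]
finger_gap: -0.0003
```

Emit:
{"method": "send_rows", "body": {
  "targets": [
    [[0, 0, 0.15], [0, 0, 0], 0],
    [[0, 0, 0.15], [0, 0, 0], 0],
    [[0, 0, 0], [0, 0, 0], 0],
    [[0, 0, 0], [0, 0, 0], 0]
  ]
}}

```text
time_s: 14.35
position: [0.568, -0.3498, 0.1021]
ee_rot: [0.328, -3.124, -0.001]
wrist_force: [-0.2, 0.4, 0.0]
finger_gap: -0.0
```

Emit:
{"method": "send_rows", "body": {
  "targets": [
    [[0.1, 0.15, 0.15], [0, 0, 0], 0],
    [[0, 0, 0.15], [0, 0, 0], 0],
    [[0, 0, 0.1], [0, 0, 0], 0],
    [[0, 0, 0], [0, 0, 0], 0]
  ]
}}

```text
time_s: 14.75
position: [0.5667, -0.3484, 0.0982]
ee_rot: [0.328, -3.124, -0.001]
wrist_force: [-1.1, 0.4, 1.7]
finger_gap: -0.0005
```

```bash
python3 - <<'E'
from h import *
rep("w16",(180,130,380,330),3)
E
```

```text
t 14.75 pos [ 0.5667 -0.3484  0.0982] prog 283.9 lat -7.8 F [-1.1  0.4  1.7] F.d -0.6
```

View pics/w16.png

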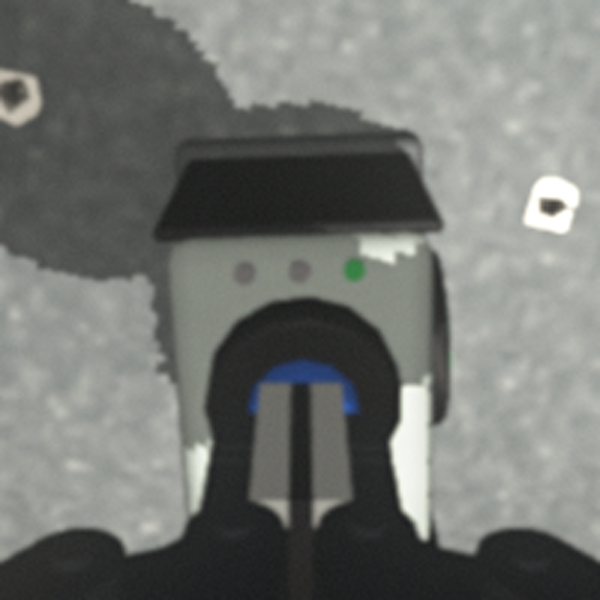

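Centred on the key (blue edges visible evenly at crop 250–358, tip at 301) and just touching, about 1.7 N. Pressing down.

Emit:
{"method": "send_rows", "body": {
  "targets": [
    [[0, 0, 0.15], [0, 0, 0], 0],
    [[0, 0, 0.15], [0, 0, 0], 0],
    [[0, 0, 0.1], [0, 0, 0], 0],
    [[0, 0, 0], [0, 0, 0], 0]
  ]
}}

```text
time_s: 15.2
position: [0.5668, -0.3486, 0.0943]
ee_rot: [-0.328, 3.124, 0.0]
wrist_force: [-1.0, 1.1, 5.0]
finger_gap: -0.0001
```

Emit:
{"method": "send_rows", "body": {
  "targets": [
    [[0, 0, 0.1], [0, 0, 0], 0],
    [[0, 0, 0.1], [0, 0, 0], 0],
    [[0, 0, 0], [0, 0, 0], 0]
  ]
}}

```text
time_s: 15.5
position: [0.5668, -0.3486, 0.094]
ee_rot: [-0.328, 3.124, -0.001]
wrist_force: [-3.2, 2.1, 10.5]
finger_gap: 0.0001
```

The key has bottomed: travel stopped at z=0.094, 5 mm down, and the force rose to 10.5 N. Releasing straight up.

Emit:
{"method": "send_rows", "body": {
  "targets": [
    [[0, 0, -0.3], [0, 0, 0], 0],
    [[0, 0, -0.6], [0, 0, 0], 0],
    [[0, 0, -1.5], [0, 0, 0], 0],
    [[0, 0, -4], [0, 0, 0], 0],
    [[0, 0, -5], [0, 0, 0], 0]
  ]
}}

```text
time_s: 16.0
position: [0.5655, -0.3478, 0.2044]
ee_rot: [0.327, -3.12, -0.006]
wrist_force: [0.6, -0.5, 0.3]
finger_gap: -0.0002
```

Emit:
{"method": "send_rows", "body": {
  "targets": [
    [[0, 3, -1], [0, 0, 0], 0],
    [[0, 4, 0], [0, 0, 0], 0],
    [[0, 3, 0], [0, 0, 0], 0],
    [[0, 0, 0], [0, 0, 0], 0],
    [[0, 0, 0], [0, 0, 0], 0]
  ]
}}

```text
time_s: 16.5
position: [0.5463, -0.2505, 0.2165]
ee_rot: [-0.33, 3.124, -0.001]
wrist_force: [0.9, 0.1, -0.3]
finger_gap: -0.0001
```

```bash
python3 - <<'E'
from h import *
s=read_state(); im=snapshot("wrist"); cv2.imwrite("pics/w17.png",im[:,:,::-1]); np.save("s4.npy",s,allow_pickle=True)
print(s["time_s"],s["position"].round(4),s["wrist_force"].round(1))
im=snapshot("scene"); cv2.imwrite("pics/sc2.png",cv2.resize(im[130:290,180:400],None,fx=3.5,fy=3.5,interpolation=cv2.INTER_CUBIC)[:,:,::-1])
E
```

```text
16.5 [ 0.5463 -0.2505  0.2165] [ 0.9  0.1 -0.3]
```

View pics/w17.png

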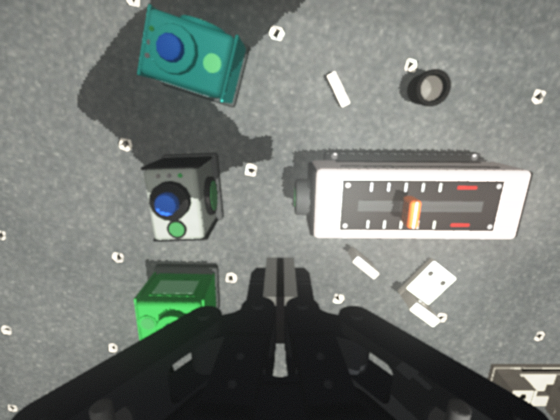

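View pics/sc2.png

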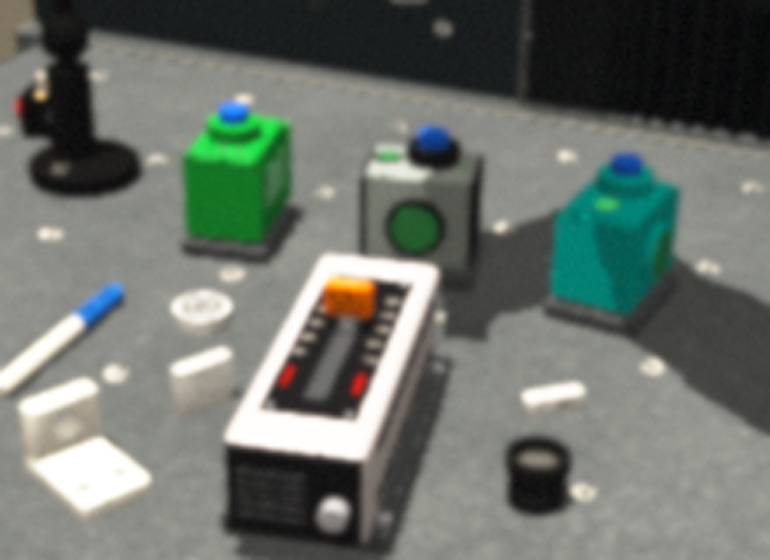

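The key is back up and proud in both views, and nothing looks displaced. One last numeric check of the lever against the ticks.

```bash
python3 - <<'E'
from h import *
s=np.load("s4.npy",allow_pickle=True).item(); im=cv2.imread("pics/w17.png")
cv2.imwrite("pics/w17c.png",cv2.resize(im[170:245,330:520],None,fx=4,fy=4,interpolation=cv2.INTER_CUBIC))
h=cv2.cvtColor(im,cv2.COLOR_BGR2HSV); m=((h[...,0]<22)&(h[...,0]>3)&(h[...,1]>90)&(h[...,2]>90)).astype(np.uint8); m[:,:380]=0;m[:,450:]=0
ys,xs=np.where(m); print(xs.min(),xs.max(),ys.min(),ys.max()); 
for e in np.percentile(xs,[1,50,99]): print(((ray("wrist",(e,np.median(ys)),.1,s)-S0)@D*1000).round(1))
for k in ("shut3",): print("ticks3 predicted",proj("wrist",S0+D*.066-X*.0185,s).round(1),proj("wrist",S0+D*.066+X*.0185,s).round(1))
E
```

```text
404 421 196 228
76.7
71.9
62.8
ticks3 predicted [406.2 187.4] [401.2 224.7]
```

View pics/w17c.png

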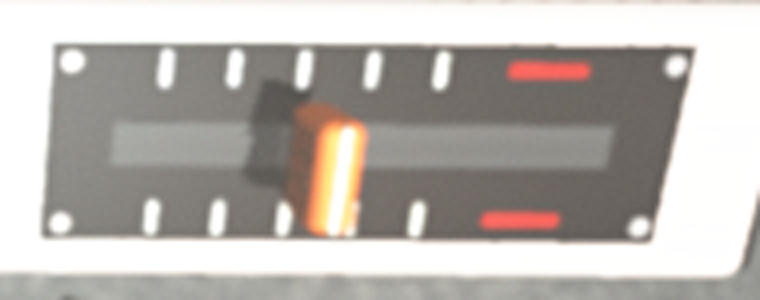

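The lever is seated at tick 3: seen through parallax it reads ≈66–67 mm, well off the neighbouring tooth tops at 58 and 74. The ticks sit within half a pixel of prediction, so the laser hasn't moved. Handing in.

```bash
python3 -c "
from cell import *
print(sign_off()); print(read_state()['time_s'])"
```

```text
the job is handed in; nothing more can be done
None
the job is handed in; nothing more can be done
```

The orange lever is in the third detent, and after that I pressed the receiver's blue zero key fully down and let it come back up. The job was handed in at about 16.6 s of the 59 s allowed.

**Lever:** I pushed it with the shut fingers through three separate clicks, measured at 34.0, 50.0 and 66.0 mm. It never went past the third.
- **Two restarts:** I broke off the first two pushes, before the first click, because the finger was riding on its sloped shoulder. I repeated the push lower down. The contact was on the finger's backing just above the tip, not the tip itself.
- **Peak push:** one reading reached about 11 N on the way to the second click. The laser's tick marks stayed within about 0.7 mm of where they started.

**Key:** travel stopped 5 mm down with the force at 10.5 N, so it was fully pressed. The last pictures show it back up.

**Last checks:**
- **Position:** the tick marks in the final picture are within half a pixel of prediction, and nothing looked shifted in the last pictures. I only compared the receiver and the bystanders by eye.
- **Clearance:** the gripper stood clear of everything, at 0.217 m height.
- **Disagreement:** the final oblique view put the lever at 67.5 mm against 66.0 mm close up. I put this down to the viewing angle. Either value is well away from the tooth tops at 58 and 74 mm.

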